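# Set the cut-off saw's swing fence over to its stop and roll the tube up to it

### The arm

A 6-joint arm with a two-finger parallel gripper is mounted at the origin on the work surface. World frame = base frame: x ahead of the robot, y to its left, z up, the work surface at z = 0. Lengths are in mm, angles in degrees, forces in N, time in s.
With the tool pointing down it reaches from about 275 to 725 mm from the base axis. Payload 5.6 kg.
Tool frame: the origin (TCP) lies midway between the tips of the shut fingers; the grasp point (between the pads) lies 19 mm behind it; z points along the fingers, y is the direction in which the jaws open and shut (so a half turn about z gives the same grasp; the last joint's range is limited). The gripper opens to 85 mm and grips with 20 to 120 N. Pads are 22 mm wide; open, the fingers measure 114 mm over their backs; the gripper's body (76 mm by 85 mm) begins 54 mm behind the grasp point. The pads swing forward as they close: fully open they stand 13 mm farther back than shut.
Start: joints at [-56.23, 14.616, 6.199, 0, -81.583, -16.306], TCP at [165.076, -524.636, 231.283] pointing down, gripper open.
Joint ranges: [-168.99, 168.99], [-69.2, 112.95], [-62.41, 85.93], [-164.36, 98.24], [-168.68, -3.75], [-174.98, 174.98]. Speed limits (degrees/s): [147.25, 147.25, 180, 180, 180, 180].

### API

Orientations are given as [roll, pitch, yaw] about the fixed x, y, z axes, in that order (R = Rz(yaw) Ry(pitch) Rx(roll)).
In Python, from station import robot gives the robot as it stands. Calls block until the motion is done:
- robot.move_pose(position, orientation): joint-space move of the TCP to a pose.
- robot.move_linear(position, rot=None, speed=150, force_limit=None): straight line of the TCP; rot=None keeps the orientation; speed is the mean speed in mm/s. With force_limit (N) it stops when the force on the tool has changed by that much, and returns True; else False.
- robot.move_j(angles): joint-space move.
- robot.move_gripper(opening, squeeze=None): finger opening in mm; squeeze is the grip in N (None keeps the last); returns when the fingers have stopped.
- robot.dwell(seconds).
- robot.inverse_kinematics(position, orientation): joint angles nearest the present ones, or None.
- robot.grab_frame(name): name is "side" or "top"; returns the picture (400x640x3 uint8, red, green, blue); there is no depth.
- robot.calibration(name): a dict with "vfov" (degrees; the focal length in pixels is half the picture's height over the tangent of half this angle, whatever the lens; pixels are square), "cx", "cy" (the principal point, pixels), "view" (4x4, takes a point from world to camera coordinates). Camera axes: x right, y up, looking along -z (the intrinsics and any distortion apply to the point x, -y, -z); pixel columns grow to the right and rows downward; lengths in mm; the calibration is good to about 2 mm. A picture is of the moment at which its call begins. calibration takes no time and is no camera call.
A pose or a line that the arm cannot do raises robot.PlanningError and nothing moves.
- robot.close_job(): hands the job in, once; it reports no verdict.
Trained networks look in the newest picture that a camera, given by its name, has taken for a name from the list of things; names that differ only in an ending like _2 or _b are one class to them, and where a whole thing is asked for, a point or a joint stands for the part that bears it (a point fixed in the world has none). Each returns a list of dicts, best first, with "p" (0 to 1); they miss things now and then, are a little off and sometimes report something else, mostly with a low value. They report only what shows in the picture. A call takes as long as a camera call. They do not tell look-alikes from the thing itself.
- robot.silhouettes(camera, thing): "pixels" (400x640 bool, what is visible of it) and "position" ([column, row] in pixels, amid what is visible of it).
Readings, each from a call of its own:
- robot.read_clock(): time.
- robot.read_q(): joint angles.
- robot.read_dq(): joint speeds.
- robot.read_joint_torque(): joint torques, N m.
- robot.read_tcp_pos(): TCP position.
- robot.read_tcp_rot(): TCP orientation.
- robot.read_ft_force(): force on the tool from outside, world axes, zero at the start.
- robot.read_ft_torque(): the same for the moment, N m.
- robot.read_grip_width(): finger opening in mm.
Only numpy, scipy, OpenCV 4.12 (cv2) and the standard library are available. Lean on these libraries where they do the work, as an engineer would, in place of code of your own. Each camera call takes 0.05 s, during which the arm holds its last target.

### The job

Set the cut-off saw up for the next mitre: pull up the spring index pin on the swing fence, turn its T-handle into a rest notch so that the pin stays up by itself when you let go, then swing the fence round until it is up against the angle stop. After that roll the loose tube over the saw bed (do not lift it) until it lies flat along the front of the fence, with the fence still at the stop and the pin still resting out of its hole. Do not force the stop, and leave the other things on the bench where they are.

Things in the scene. Friction and masses are not known exactly. Their poses are not given: they have to be found in the camera images.
- saw: Bench cut-off saw, fixed. Origin: on the vertical pivot axis of its swing fence, at bench level; x points away from the operator, y from the pivot along the fence when it stands square, z up. Flat grey bed, top 40 mm above the bench, x -270 to +170, y -200 to +310 mm. A screw vise, wound back, stands on its near edge: x -330 to -227, y +20 to +120 mm, up to 50 mm above the bed.
- saw_head (a point): Middle of the raised saw head (guard, disc, motor, pull handle), an obstacle to keep clear of. Axes as the saw. In the saw's own frame guard, handle and motor fill x -130 to +185, y -250 to -60 mm, 145 to 395 mm above the bench; the arm and rear yoke under them x +60 to +160, y -140 to -20 mm, from the bed to 250 mm.
- fence (a joint): Mitre angle of the swing fence (rad): 0 = square (along the saw's y), growing as the tip swings away from the operator (to the saw's x), 0 to 0.80. At the start about 0.52 (30 degrees), locked by the index pin in one of four bed holes (0, 15, 30, 45 degrees; let down over any, the pin drops in). Unlocked, the pivot is stiff: it turns at about 1.6 N m (8 N at 200 mm) and stays where it is left.
- fence_grip (a point): Top edge of the fence's upright leg, mid-thickness, 200 mm along from the pivot, 36 mm in front of the pivot axis, 90 mm above the bench: a place to pinch from above. Moves with the fence: y axis along it to the tip, x square to it to the back. The fence is a steel angle bar 320 mm long: leg 8 mm thick, 50 mm high; behind it a foot 8 mm thick, 70 mm wide overall, on the bed.
- fence_touch (a point): Point on the fence's front face, 256 mm along from the pivot and 20 mm above the bed, that meets the angle stop. Axes as fence_grip. The flat front face runs from 40 mm short of the pivot to 280 mm beyond it, 40 mm in front of the pivot axis.
- stop (a joint): Angle (rad, same scale as the fence) at which the angle stop is clamped: the fence touches it when joint fence equals this value. 0.05 to 0.19, so between two index holes. It is clamped fast; do not push it out of its setting.
- stop_face (a point): Centre of the face of the angle stop that the fence meets: a dark steel block 30 x 26 mm, 30 mm high, clamped by a bolt in the arc slot of the bed in front of the fence tip. x axis points from the block towards the fence.
- pin (a joint): How far the index pin is pulled up (m): 0 = home, 10 mm deep in its hole; the tip clears the hole at 0.010; the T-handle turns freely from 0.017 up; hard limit 0.021; resting in a notch it reads 0.013. A spring and its weight pull it down with about 9 N at home, 15 N at the top.
- pin_turn (a joint): Turn of the T-handle about the vertical pin axis (rad, counter-clockwise from above): 0 = bar along the fence, cross pin in the deep slot of the barrel. Lifted, it turns either way to limits at +-1.25. The rest notches are at +-1.05 (60 degrees), past rounded ridges; let down there, the cross pin sinks 4 mm into the notch and stays.
- t_handle (a point): Centre of the T-handle's bar: black, 64 mm long, 14 mm thick, on a 12 mm stem over a castellated steel barrel of 36 mm diameter, 100 mm along the fence from the pivot; 130 mm above the bench when home. The bar runs along this point's y axis, and turns and rises with it. At home the barrel's crown is 48 mm, the fence's leg 40 mm below the bar's centre. Grip it across from above.
- tube: Loose steel tube, 48 mm outside diameter, 150 mm long, 0.35 to 0.7 kg, lying on the saw bed in front of the fence, roughly along the fence's final direction. Origin at its centre, 24 mm above the bed; y axis along the tube. It rolls easily; x and z turn with it.
- hammer: Hammer, 260 mm, lying on the bench to the left of the saw. Leave it.
- oil: White bottle with a black cap, 64 mm in diameter, 170 mm high, standing on the bench to the left of the saw. Origin at its foot. Leave it.
- bin: Empty grey bin, 120 x 160 x 70 mm, standing on the bench to the right of the saw. Origin at its foot. Leave it.
There are look-alikes about, which are no part of the job. Leave any blue, purple or yellow look-alike of the tube alone.

How it is judged (in metres and radians):
On the way, in this order (a step that is already met when the one before it is completed fails the run):
1. the index pin rests in a notch, out of its hole, with nothing held in the gripper (value of joint pin above 0.0115 m and (value of joint pin_turn above 0.75 rad or value of joint pin_turn below -0.75 rad) and contact force between the fingers and anything else below 0.5 N), for 0.2 s.
2. the fence stands against the angle stop, the pin still resting out (value of joint pin above 0.0115 m and (value of joint pin_turn above 0.75 rad or value of joint pin_turn below -0.75 rad) and x of fence_touch in the frame of stop_face below 0.005 m), for 0.2 s.
3. the tube lies flat along the front of the fence, which stands at the stop, the pin still resting out (all of step 2 and x of tube in the frame of fence_grip between -0.032 and -0.02 m and y of tube in the frame of fence_grip between -0.2 and -0.01 m and angle between the y axis of tube and the y axis of fence_grip, either way round below 0.06 rad and height (world z) of tube between 0.06 and 0.069 m), for 0.2 s.
At the end, for the whole second after the job is handed in: The pin rests in a notch (up at least 11.5 mm, T-handle turned at least 0.75 rad either way), the fence stands within 5 mm of the angle stop at its contact point, and the tube lies still on the bed in front of the fence, alongside it, within 4 mm of touching it and parallel to it within 0.06 rad (all of step 3 and linear speed of tube below 0.02 m/s).
It fails at once if the tube is lifted off the bed (25 mm) (height (world z) of tube above 0.089 m).
It fails at once if the angle stop is forced out of its setting (4 mm) (distance of stop_face from where it was at the start of the episode above 0.004 m).
It fails at once if another thing on the bench is moved by more than 30 mm (distance of any of hammer, oil, bin from where it was at the start of the episode above 0.03 m).
It also fails if it takes over 58 s, if anything falls off the work surface, if the arm or the gripper's body presses on something with over 40 N, if the wrist force passes 120 N, or if a joint passes its speed limit or range.

## Working session

There is one attempt and no reset: what is moved stays moved. The work goes in short steps, each a Python script; the robot and the scene stay as the last script left them, time stands still between calls to the robot, and variables do not carry over. Pictures are saved under pics/ and viewed, and the job is handed in when it is done.

```bash
ls; mkdir -p pics; python3 - <<'E'
from station import robot
import cv2,numpy as np
for n in ("side","top"):
    im=robot.grab_frame(n); cv2.imwrite(f"pics/{n}0.png",im[:,:,::-1])
    c=robot.calibration(n); print(n,c)
    for t in ("saw","fence","t_handle","stop","tube","pin","saw_head"):
        try:
            for d in robot.silhouettes(n,t)[:4]:
                ys,xs=np.nonzero(d["pixels"]); print(t,round(d["p"],2),np.round(d["position"]),len(xs),xs.min(),xs.max(),ys.min(),ys.max())
        except Exception as e: print(t,e)
print(robot.read_clock(),robot.read_tcp_rot())
E
```

```text
pics
side {'vfov': 47.97988562624398, 'cx': 312.7220420311509, 'cy': 199.6762720529801, 'view': array([[-8.47629564e-01, -5.30445155e-01, -1.23312085e-02,
         3.99438380e+02],
       [ 3.70130345e-01, -6.07785589e-01,  7.02566869e-01,
        -3.81036018e+02],
       [-3.80167923e-01,  5.90952295e-01,  7.11510883e-01,
        -1.38812452e+03],
       [ 0.00000000e+00,  0.00000000e+00,  0.00000000e+00,
         1.00000000e+00]])}
saw 0.97 [300. 211.] 16553 230 382 102 285
fence 0.73 [276. 216.] 1497 239 312 192 250
t_handle 0.48 [279. 204.] 81 272 283 196 210
stop 0.67 [290. 254.] 99 283 293 249 259
tube 0.79 [319. 219.] 519 309 326 201 240
tube 0.65 [315. 312.] 775 287 335 292 326
tube 0.58 [240. 295.] 671 226 254 272 318
pin 0.39 [278. 201.] 95 271 284 195 210
saw_head 0.82 [299. 208.] 16233 231 383 102 284
top {'vfov': 48.87452708232782, 'cx': 312.8847334853285, 'cy': 203.84576213575878, 'view': array([[-2.58836585e-02, -9.99664150e-01, -1.27403454e-03,
        -7.60959811e+01],
       [ 9.87151143e-01, -2.57606489e-02,  1.57699110e-01,
        -5.28186327e+02],
       [-1.57678967e-01,  2.82416526e-03,  9.87486388e-01,
        -1.40757354e+03],
       [ 0.00000000e+00,  0.00000000e+00,  0.00000000e+00,
         1.00000000e+00]])}
saw 0.6 [335. 181.] 21509 233 422 76 277
fence 0.68 [319. 203.] 703 298 343 189 220
fence 0.66 [156. 244.] 839 140 167 217 296
fence 0.6 [300. 162.] 2079 251 350 148 181
fence 0.51 [338. 176.] 22177 232 423 75 277
t_handle 0.38 [320. 204.] 666 298 342 190 219
tube 0.94 [320. 204.] 698 297 343 189 220
tube 0.93 [208. 191.] 610 185 230 179 202
tube 0.74 [231. 256.] 699 224 238 232 278
tube 0.64 [404. 277.] 726 380 428 263 290
saw_head 0.97 [339. 183.] 22256 233 424 75 278
saw_head 0.35 [156. 247.] 838 140 167 217 298
0.8 [-1.79997407e+02 -4.56168900e-04 -1.62536594e+02]
```

```bash
python3 - <<'E'
import cv2
a=cv2.imread("pics/top0.png");cv2.imwrite("pics/top0z.png",cv2.resize(a[70:310,130:450],(800,600),interpolation=cv2.INTER_CUBIC))
a=cv2.imread("pics/side0.png");cv2.imwrite("pics/side0z.png",cv2.resize(a[90:330,160:480],(800,600),interpolation=cv2.INTER_CUBIC))
E
```

```text
(no output)
```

View pics/top0z.png

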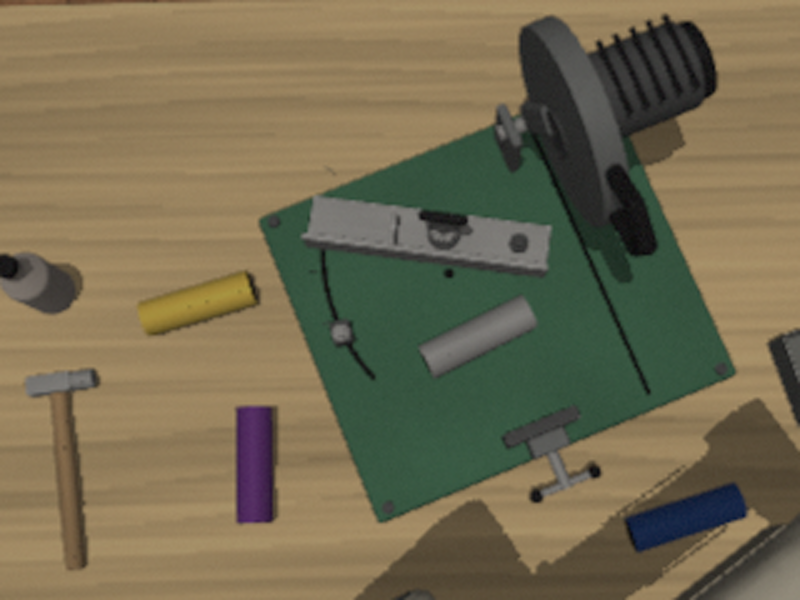

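View pics/side0z.png

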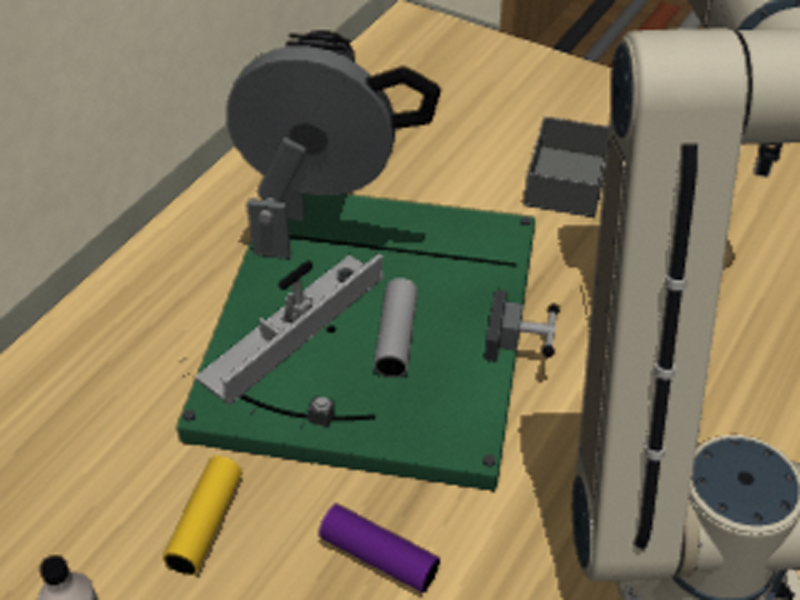

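View pics/top0.png

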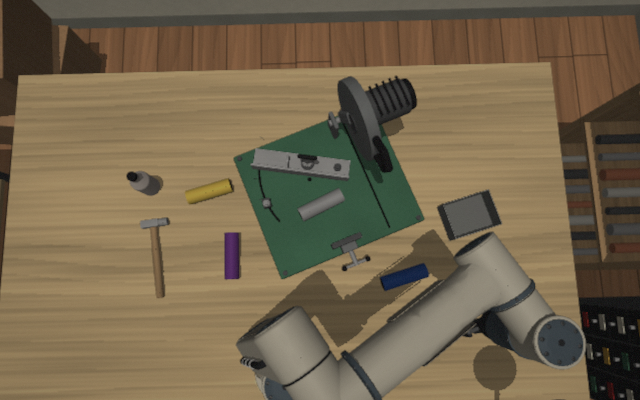

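The top view shows the saw bed (green) with the grey tube at about (321,204) px and the fence at (300,163). The T-handle is at (307,157), the stop at (266,203), and the look-alikes lie off the saw. Next I'll zoom in to get landmark pixels.

```bash
python3 - <<'E'
import cv2
a=cv2.imread("pics/top0.png");cv2.imwrite("pics/tz1.png",cv2.resize(a[140:230,240:360],(800,600),interpolation=cv2.INTER_CUBIC))
a=cv2.imread("pics/side0.png");cv2.imwrite("pics/sz1.png",cv2.resize(a[180:285,230:370],(800,600),interpolation=cv2.INTER_CUBIC))
E
```

```text
(no output)
```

View pics/tz1.png

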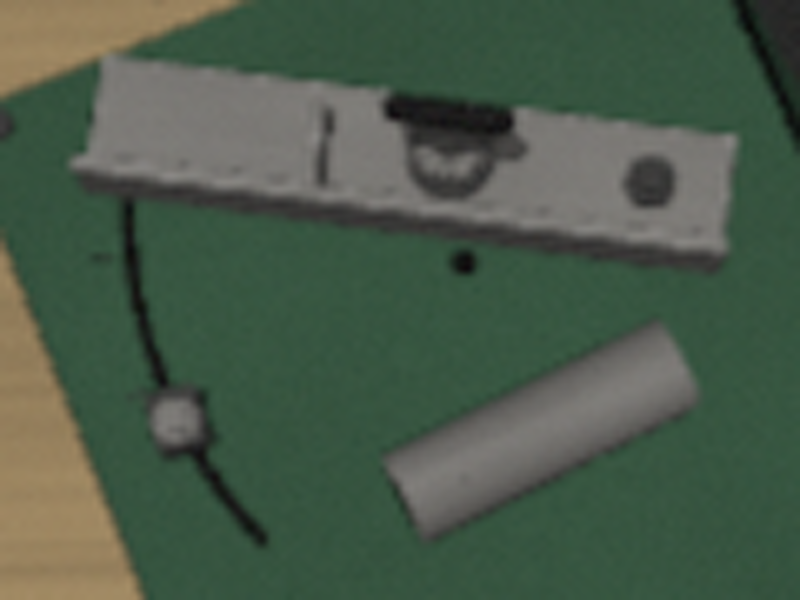

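View pics/sz1.png

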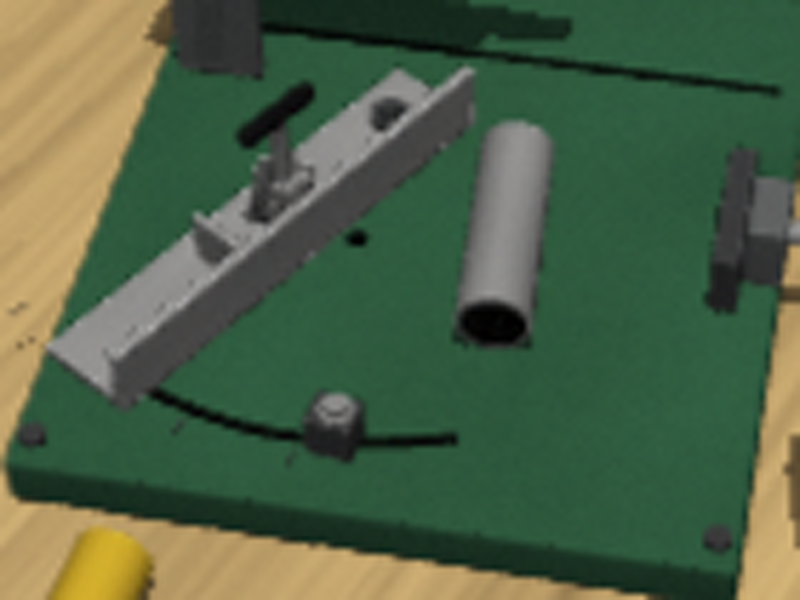

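```bash
cat > h.py <<'E'
import numpy as np,cv2
from station import robot
from scipy.optimize import least_squares,minimize
CAL={n:robot.calibration(n) for n in("top","side")}
def proj(n,P,k=0):
    c=CAL[n];P=np.atleast_2d(P);f=200/np.tan(np.radians(c["vfov"]/2))
    q=(c["view"]@np.c_[P,np.ones(len(P))].T).T
    x=q[:,0]/-q[:,2];y=-q[:,1]/-q[:,2];r=1+k*(x*x+y*y)
    return np.c_[c["cx"]+f*x*r,c["cy"]+f*y*r]
def saw2w(s,P):
    P=np.atleast_2d(P);c,si=np.cos(s[2]),np.sin(s[2])
    return np.c_[s[0]+c*P[:,0]-si*P[:,1],s[1]+si*P[:,0]+c*P[:,1],P[:,2]]
def f2s(th,P): # fence local (d,s,z)
    P=np.atleast_2d(P);c,si=np.cos(th),np.sin(th)
    return np.c_[c*P[:,0]+si*P[:,1],-si*P[:,0]+c*P[:,1],P[:,2]]
E
cat > fit.py <<'E'
from h import *
T1=lambda u,v:((u+.5)/6.667-.5+240,(v+.5)/6.667-.5+140)
T0=lambda u,v:((u+.5)/2.5-.5+130,(v+.5)/2.5-.5+70)
S1=lambda u,v:((u+.5)/5.714-.5+230,(v+.5)/5.714-.5+180)
S0=lambda u,v:((u+.5)/2.5-.5+160,(v+.5)/2.5-.5+90)
t30=np.radians(30)
B=[("top",T0(261,219),(170,310,40)),("top",T0(380,521),(-270,310,40)),("top",T0(735,375),(-270,-200,40)),
("side",S0(534,214),(-270,-200,40)),("side",S1(738,574),(-270,310,40)),("side",S1(12,462),(170,310,40))]
Fp=[("top",T1(105,55),(30,280,48)),("top",T1(737,135),(30,-40,48)),("top",T1(72,162),(-40,280,90)),("top",T1(725,252),(-40,-40,90)),
("top",T1(387,106),(0,132,130)),("top",T1(513,120),(0,68,130)),("top",T1(715,270),(-40,-40,40)),("top",T1(650,182),(0,0,52)),
("side",S1(243,137),(0,132,130)),("side",S1(308,92),(0,68,130)),("side",S1(48,348),(30,280,48)),("side",S1(472,70),(-40,-40,90)),("side",S1(110,352),(-40,280,90)),("side",S1(388,112),(0,0,55)),("side",S1(403,68),(30,-40,48))]
H=[("top",T1(463,262),(0,100,40)),("side",S1(356,238),(0,100,40))]
def res(p,full=False):
    s=p[:3];r=[]
    for n,px,P in B+[(n,px,f2s(t30,P)[0]) for n,px,P in Fp]+[(n,px,f2s(np.radians(15),P)[0]) for n,px,P in H]:
        r.append(proj(n,saw2w(s,P),p[3] if n=="top" else p[4])[0]-px)
    return np.array(r) if full else np.ravel(r)
for kf in (0,1):
    g=(lambda p:res(p)) if kf else (lambda p:res(np.r_[p,0,0]))
    o=least_squares(g,[600,-100,.35]+[0,0]*kf,x_scale=[100,100,1]+[.1,.1]*kf,loss="soft_l1")
    p=o.x if kf else np.r_[o.x,0,0]
    print(kf,p,o.cost,np.degrees(p[2]))
    print(np.round(res(p,True),1).tolist())
E
python3 fit.py
```

```text
0 [ 6.46233608e+02 -1.73769506e+02  3.67182622e-01  0.00000000e+00
  0.00000000e+00] 24.611115219221126 21.03801453270381
[[-1.9, -0.6], [-0.6, 1.5], [1.7, -0.6], [0.7, 0.1], [0.0, -0.3], [-2.6, -0.5], [-0.1, 0.1], [0.1, 0.2], [-0.1, 1.2], [0.4, 0.3], [-0.7, 0.2], [0.6, 0.6], [0.7, 0.8], [0.2, 0.0], [-0.6, 0.8], [0.6, -1.1], [-0.6, -0.5], [0.3, -0.3], [1.0, 1.2], [0.2, -0.2], [-1.1, -0.4], [-1.6, -7.3], [-6.6, -1.8]]
1 [ 6.46404669e+02 -1.73693457e+02  3.66840286e-01 -2.45392391e-01
 -1.08229828e-01] 22.59806038943523 21.018400133391964
[[-1.0, -0.2], [-0.4, 0.8], [-0.1, -0.9], [0.6, 0.2], [-0.3, -0.6], [-2.2, -0.9], [0.4, 0.5], [-0.1, 0.3], [0.3, 1.4], [0.3, 0.3], [-0.7, 0.2], [0.6, 0.7], [0.6, 0.8], [0.1, 0.1], [-0.6, 0.8], [0.6, -1.1], [-0.4, -0.7], [0.3, -0.3], [1.1, 1.1], [0.1, -0.2], [-1.2, -0.4], [-1.6, -7.3], [-6.7, -1.8]]
```

The visible hole must be the 0° one, because the 15° hole is under the foot. I'll refit with that, then fit the tube and the stop.

```bash
sed -i 's/np.radians(15)/0.0/' fit.py
cat >> fit.py <<'E'
s=p[:3]; K={"top":p[3],"side":p[4]}
np.save("saw.npy",p)
# stop: top bolt pixel & block; angle
for n,px in (("top",T1(179,420)),("side",S1(335,405))):
    # unproject at z=70+~6
    q=least_squares(lambda a:proj(n,saw2w(s,[a[0],a[1],76]),K[n])[0]-px,[0,250],x_scale=[100,100]).x
    print("stop bolt saw frame",n,q,np.hypot(*q),"w",saw2w(s,[q[0],q[1],76]))
def stoppts(th): # contact at d=-40,s=256,z=60 ; block 26? in d, 30 in s
    return th
def cyl(t):
    a=np.linspace(0,2*np.pi,24);u=np.array([-np.sin(t[2]),np.cos(t[2])]);v=np.array([np.cos(t[2]),np.sin(t[2])])
    return np.array([[*(t[:2]+u*e+v*24*np.cos(b)),64+24*np.sin(b)] for e in(-75,75) for b in a])
M={}
for n in("top","side"):
    im=robot.grab_frame(n)
    ref=proj(n,[[saw2w(s,[-100,60,64])[0][0],saw2w(s,[-100,60,64])[0][1],64]],K[n])[0]
    best=min(robot.silhouettes(n,"tube"),key=lambda d:np.hypot(*(np.array(d["position"])-ref)))
    print(n,best["position"],best["p"],ref);M[n]=best["pixels"]
def mask(n,P,sc=4):
    m=np.zeros((400*sc,640*sc),np.uint8);cv2.fillConvexPoly(m,np.round((cv2.convexHull(proj(n,P,K[n]).astype(np.float32))+.5)*sc-.5).astype(np.int32),1);return m>0
Mb={n:cv2.resize(M[n].astype(np.uint8),(2560,1600),interpolation=cv2.INTER_NEAREST)>0 for n in M}
def cost(t):
    P=cyl(t);return sum(1-(mask(n,P)&Mb[n]).sum()/(mask(n,P)|Mb[n]).sum() for n in M)
t0=np.r_[saw2w(s,[-100,60,64])[0][:2],s[2]]
best=None
for d in(0,.08,-.08):
    x0=t0+[0,0,d]
    o=minimize(cost,x0,method="Nelder-Mead",options=dict(initial_simplex=[x0,x0+[30,0,0],x0+[0,30,0],x0+[0,0,.1]],xatol=.05,fatol=1e-4,maxiter=150))
    if best is None or o.fun<best.fun:best=o
    print(o.x,np.degrees(o.x[2]),o.fun)
print({n:proj(n,cyl(best.x).mean(0),K[n]) for n in M})
c,si=np.cos(s[2]),np.sin(s[2]);d=best.x[:2]-s[:2];print("tube in saw",c*d[0]+si*d[1],-si*d[0]+c*d[1],best.x[2]-s[2])
np.save("tube.npy",best.x); print(robot.read_clock())
E
python3 fit.py
```

```text
0 [ 6.46718726e+02 -1.73479802e+02  3.66993743e-01  0.00000000e+00
  0.00000000e+00] 10.515058137323992 21.027192559301305
[[-1.9, -0.8], [-0.7, 1.3], [1.6, -0.7], [0.6, 0.1], [-0.2, -0.3], [-2.8, -0.6], [-0.1, -0.0], [0.0, 0.1], [-0.2, 1.0], [0.3, 0.1], [-0.8, 0.0], [0.5, 0.5], [0.6, 0.7], [0.1, -0.1], [-0.8, 0.8], [0.5, -1.1], [-0.8, -0.5], [0.2, -0.3], [0.8, 1.2], [0.0, -0.2], [-1.3, -0.4], [0.3, -0.0], [-0.1, -0.1]]
1 [ 6.46884611e+02 -1.73430508e+02  3.66818151e-01 -2.45736807e-01
 -1.09692644e-01] 8.420704261032496 21.017131926801373
[[-1.1, -0.3], [-0.5, 0.6], [-0.2, -1.0], [0.4, 0.2], [-0.4, -0.6], [-2.3, -0.9], [0.3, 0.4], [-0.2, 0.2], [0.3, 1.2], [0.2, 0.2], [-0.7, 0.1], [0.5, 0.5], [0.6, 0.7], [0.0, -0.1], [-0.8, 0.8], [0.4, -1.1], [-0.5, -0.7], [0.1, -0.3], [1.0, 1.1], [-0.0, -0.2], [-1.3, -0.4], [0.3, -0.1], [-0.1, -0.2]]
stop bolt saw frame top [-26.65115523 260.30657389] 261.6673393563293 w [[528.64827799  60.00035151  76.        ]]
stop bolt saw frame side [-26.55294704 262.02616843] 263.3681300736055 w [[528.12322515  61.64076906  76.        ]]
top [320.0, 203.6] 0.88 [332.3718672  200.44704461]
side [318.4, 219.6] 0.84 [320.69167493 212.31290536]
[ 5.21403717e+02 -1.14751538e+02  4.40904243e-01] 25.261952302764254 0.13535384260697503
[ 5.21101660e+02 -1.14097446e+02  4.39511144e-01] 25.182133593011965 0.1347214738367296
[ 5.21164890e+02 -1.14578331e+02  4.38084247e-01] 25.10037844334752 0.13037279635963017
{'top': array([[320.41767834, 203.78113558]]), 'side': array([[317.38111214, 220.19498691]])}
tube in saw -96.2488326072585 100.02594227114838 0.07126609588431937
1.0
```

```bash
cat >> h.py <<'E'
SAW=np.load("saw.npy")[:3]
def W(th,d,s,z): return saw2w(SAW,f2s(th,[d,s,z]))[0]
def fyaw(th): return np.degrees(SAW[2]-th)   # world angle of fence x axis
def wrap(a): return (a+180)%360-180
E
python3 - <<'E'
from h import *
t30=np.radians(30); h=W(t30,0,100,111); print("handle",h,"bar yaw",fyaw(t30))
for b in (90,-90):
  for dy in(-60,0,60):
    y=wrap(fyaw(t30)+b+dy); q=robot.inverse_kinematics(list(h+[0,0,20]),[180,0,y]); print(b,dy,y,None if q is None else np.round(q,1))
for p in ([140,-400,300],[420,-50,300]):
    print(robot.inverse_kinematics(p,[180,0,wrap(fyaw(t30)-90)]))
for th in(.5,.1):
  for b in (0,180,90,-90):
    q=robot.inverse_kinematics(list(W(th,-10,225,60)),[180,0,wrap(fyaw(th)+b)]);print("push",th,b,W(th,-10,225,60),None if q is None else np.round(q,1))
for d in (-160,-95):
  for b in(0,180):
    q=robot.inverse_kinematics(list(W(.105,d,89,42)),[180,0,wrap(fyaw(.105)+b)]);print("tube",d,b,W(.105,d,89,42),None if q is None else np.round(q,1))
E
```

```text
handle [662.49852418 -74.65700051 111.        ] bar yaw -8.982868073198624
90 -60 21.01713192680137 [  7.   30.2  15.    0.  -74.8 104.1]
90 0 81.01713192680137 [  7.   30.2  15.    0.  -74.8 164.1]
90 60 141.01713192680137 [   7.    30.2   15.    -0.   -74.8 -135.9]
-90 -60 -158.98286807319863 [  7.   30.2  15.    0.  -74.8 -75.9]
-90 0 -98.98286807319863 [  7.   30.2  15.    0.  -74.8 -15.9]
-90 60 -38.98286807319863 [  7.   30.2  15.    0.  -74.8  44.1]
[-4.93436397e+01 -6.68779878e-01 -1.63583917e+00  2.54444375e-14
 -8.90329407e+01  4.03607716e+01]
[ 14.6211562   -0.7665011   -1.73197007   0.         -89.03453103
 -23.60402428]
push 0.5 0 [666.85057531  50.90486687  60.        ] [ 17.7  33.1   9.2   0.  -66.1  64.7]
push 0.5 180 [666.85057531  50.90486687  60.        ] [  17.7   33.1    9.2   -0.   -66.1 -115.3]
push 0.5 90 [666.85057531  50.90486687  60.        ] [ 17.7  33.1   9.2   0.  -66.1 154.7]
push 0.5 -90 [666.85057531  50.90486687  60.        ] [ 17.7  33.1   9.2   0.  -66.1 -25.3]
push 0.1 0 [577.91417226  40.97116808  60.        ] [ 19.5  24.   -6.2   0.  -59.8  85.8]
push 0.1 180 [577.91417226  40.97116808  60.        ] [ 19.5  24.   -6.2  -0.  -59.8 -94.2]
push 0.1 90 [577.91417226  40.97116808  60.        ] None
push 0.1 -90 [577.91417226  40.97116808  60.        ] [ 19.5  24.   -6.2   0.  -59.8  -4.2]
tube -160 0 [ 469.30074787 -128.87748847   42.        ] [  3.1  16.  -21.5   0.  -52.4 101.9]
tube -160 180 [ 469.30074787 -128.87748847   42.        ] [  3.1  16.  -21.5  -0.  -52.4 -78.1]
tube -95 0 [ 532.08561091 -112.05307246   42.        ] [  4.6  21.6 -13.1   0.  -55.3 100.4]
tube -95 180 [ 532.08561091 -112.05307246   42.        ] [  4.6  21.6 -13.1  -0.  -55.3 -79.6]
```

```bash
python3 - <<'E'
from h import *
t30=np.radians(30); y=wrap(fyaw(t30)-90); R=[180,0,y]
robot.move_pose([140,-400,300],R)
robot.move_pose([420,-50,300],R)
h=W(t30,0,100,112)
robot.move_pose(list(h+[0,0,90]),R)
robot.move_gripper(50,60)
print(robot.move_linear(list(h+[0,0,40]),speed=150), robot.read_ft_force(),robot.read_clock())
for n in("top","side"):
    im=robot.grab_frame(n);cv2.imwrite(f"pics/{n}1.png",cv2.resize(im[120:270,220:420],(800,600),interpolation=cv2.INTER_CUBIC)[:,:,::-1])
E
```

```text
False [ 1.17076643 -0.1833721   0.51796439] 5.525
```

View pics/top1.png

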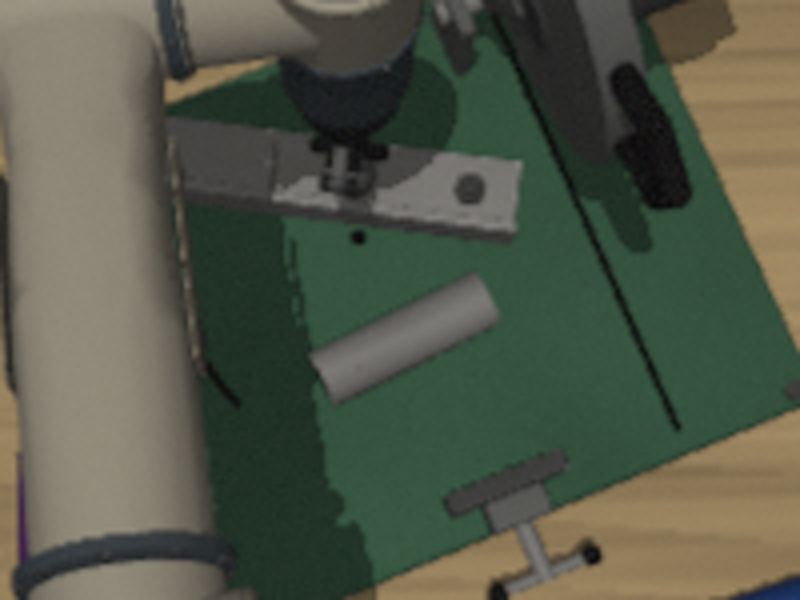

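View pics/side1.png

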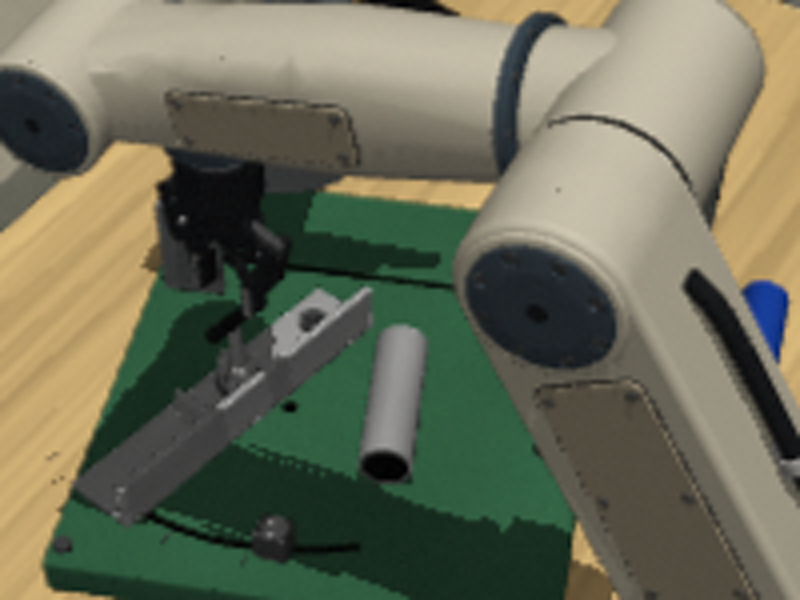

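Both views show the gripper above the T-handle, with the bar at about (235,325) in the side zoom and the fingers either side of it. I'll descend and grip.

```bash
python3 - <<'E'
from h import *
t30=np.radians(30)
h=W(t30,0,100,112)
print(robot.move_linear(list(h),speed=80,force_limit=8), robot.read_tcp_pos(),robot.read_ft_force())
robot.move_gripper(0,50); print(robot.read_grip_width(),robot.read_ft_force(),robot.read_ft_torque(),robot.read_clock())
for n in("top","side"):
    im=robot.grab_frame(n);cv2.imwrite(f"pics/{n}2.png",cv2.resize(im[120:270,220:420],(800,600),interpolation=cv2.INTER_CUBIC)[:,:,::-1])
E
```

```text
False [662.78829623 -74.77361177 112.44057696] [-0.33383834  0.62999208 -0.05801451]
12.260509154123161 [-5.62834581  2.19366207  4.88126867] [ 0.50945153  1.92801098 -0.02303424] 6.7083
```

View pics/side2.png

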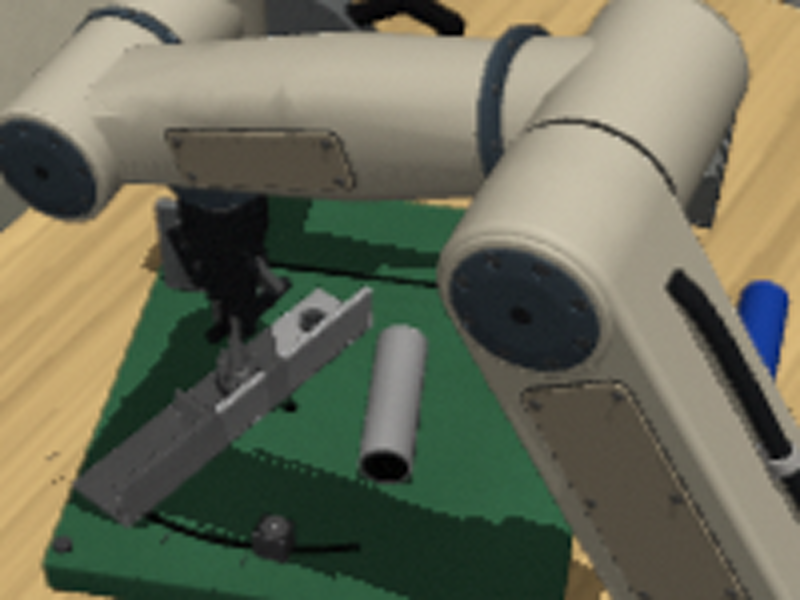

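```bash
python3 - <<'E'
from h import *
p=np.array(robot.read_tcp_pos())
h=W(np.radians(30),0,100,112)
for dz in (8,16,19):
    r=robot.move_linear(list(h+[0,0,dz]),speed=40,force_limit=35)
    print(dz,r,robot.read_tcp_pos()-p,robot.read_ft_force(),robot.read_ft_torque(),robot.read_grip_width())
print(robot.read_clock())
E
```

```text
8 False [-0.21519208  0.12343787  5.13202678] [ -2.8701394   -0.64931269 -10.33841795] [-0.00234063  0.71975468 -0.01500444] 12.139276862405382
16 False [-0.04792917  0.07701674 14.27828873] [ -5.05001819   0.48446419 -12.14017835] [0.25414231 1.65498793 0.06219957] 12.208942903639066
19 False [ 0.04743723  0.04082252 17.54195217] [ -6.6866113    0.88731284 -13.77888851] [ 0.27629564  1.903625   -0.04559797] 12.458040734765547
7.7583
```

```bash
python3 - <<'E'
from h import *
t30=np.radians(30)
h=W(t30,0,100,112);y=wrap(fyaw(t30)-90)
r=robot.move_linear(list(h+[0,0,20.8]),speed=30,force_limit=20)
print(r,robot.read_tcp_pos(),robot.read_ft_force())
for a in (8,30,52,62):
    r=robot.move_linear(list(h+[0,0,20.8]),rot=[180,0,wrap(y+a)],speed=60,force_limit=None)
    print(a,r,robot.read_tcp_pos(),robot.read_tcp_rot(),robot.read_ft_force(),robot.read_ft_torque(),robot.read_clock())
    if abs(robot.read_ft_torque()[2])>1.5: break
E
```

```text
False [661.30503233 -74.44129958 132.07656396] [ -5.35439507   0.72075326 -13.50044157]
8 False [661.45104829 -74.45079384 132.0506152 ] [ 1.79839257e+02  2.32972371e-02 -9.09632338e+01] [ -4.92535356   0.17748673 -14.30892116] [0.23690666 1.87427998 0.00394969] 8.3
30 False [661.8876368  -74.41231398 132.3176724 ] [ 1.79918304e+02  5.63263149e-02 -6.91365664e+01] [ -6.29044717   2.49457068 -14.27052557] [0.40499835 1.8008677  0.03992745] 8.8333
52 False [662.29564994 -74.27947867 132.56557731] [ 1.79996592e+02  4.51417204e-02 -4.72147290e+01] [ -4.74471799   2.308029   -15.84127337] [0.77948278 1.60277481 0.03420194] 9.3667
62 False [662.42127301 -74.12040741 132.59839346] [-1.79974384e+02  3.90992043e-02 -3.71901905e+01] [ -4.72934244   1.87334773 -15.17010662] [ 0.88988183  1.49184289 -0.00432937] 9.6917
```

```bash
python3 - <<'E'
from h import *
t30=np.radians(30)
h=W(t30,0,100,112)
for dz in (16,13.5):
    robot.move_linear(list(h+[0,0,dz]),speed=30,force_limit=25)
    print(robot.read_tcp_pos(),robot.read_ft_force(),robot.read_ft_torque())
robot.move_gripper(45); robot.dwell(.1)
print(robot.read_ft_force())
robot.move_linear(list(h+[0,0,80]),speed=120)
R=[180,0,wrap(fyaw(t30)-90)]
robot.move_linear(list(W(t30,20,220,200)),rot=R)
robot.dwell(.2)
print(robot.read_ft_force(),robot.read_clock())
for n in("top","side"):
    im=robot.grab_frame(n);cv2.imwrite(f"pics/{n}3.png",cv2.resize(im[120:270,220:420],(800,600),interpolation=cv2.INTER_CUBIC)[:,:,::-1])
E
```

```text
[662.49566095 -74.13242631 128.04969088] [ -4.19824371   1.97004546 -13.85076276] [ 1.15616231  1.75594689 -0.02472917]
[662.50789689 -74.17341634 126.05745419] [ -4.20663958   3.32943261 -12.2623798 ] [1.14279206 1.88800616 0.06649857]
[ 0.07612962  0.64472039 -0.49182209]
[ 0.29323446 -1.16844213 -0.4765266 ] 12.9083
```

View pics/side3.png

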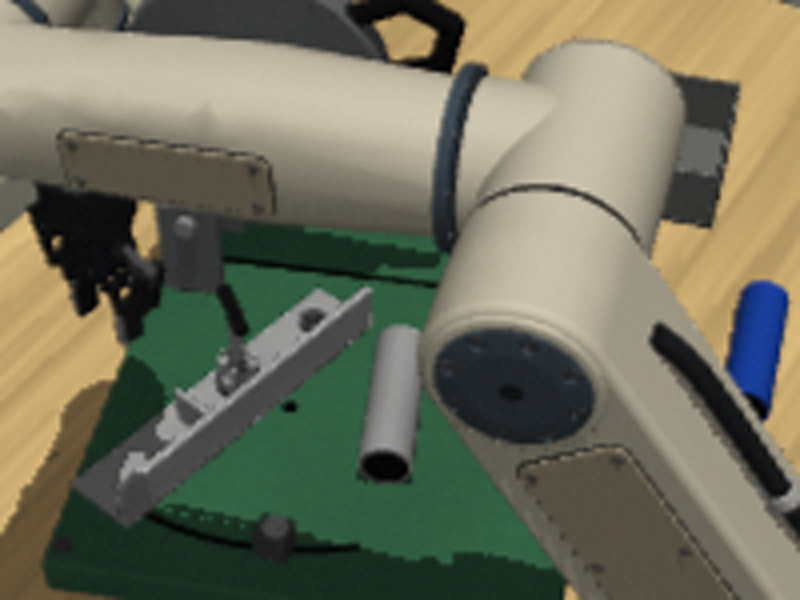

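View pics/top3.png

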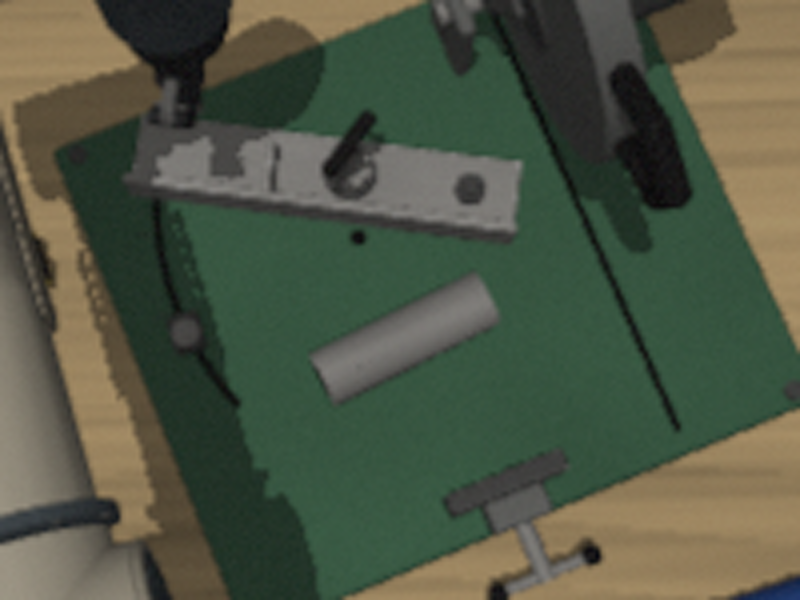

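The T-handle now stands turned, with the bar from about (330,172) to (370,117) in the top zoom. I'll fit its turn and height, then place the closed fingers behind the leg.

```bash
python3 - <<'E'
from h import *
t30=np.radians(30);K=np.load("saw.npy")[3:]
Z=lambda u,v:np.array([(u+.5)/4-.5+220,(v+.5)/4-.5+120])
obs=[("top",Z(332,172),1),("top",Z(370,117),-1),("side",Z(225,290),-1),("side",Z(242,330),1)]
def f(a):
    r=[]
    for n,px,s in obs:
        P=W(t30,-np.sin(a[0])*30*s,100+np.cos(a[0])*30*s,a[1]); r.append(proj(n,P,K[0 if n=="top" else 1])[0]-px)
    return np.ravel(r)
for a0 in(1,-1):
    o=least_squares(f,[a0,143],x_scale=[1,10]);print(o.x,o.cost,np.round(o.fun,1))
R=[180,0,wrap(fyaw(t30)-90)]
robot.move_gripper(0,40)
# closed fingers: jaw dir tool y along fence x; half thickness ~15
robot.move_linear(list(W(t30,6,225,130)),rot=R,speed=200)
print(robot.move_linear(list(W(t30,6,225,62)),speed=100,force_limit=8),robot.read_tcp_pos(),robot.read_ft_force(),robot.read_clock())
for n in("top","side"):
    im=robot.grab_frame(n);cv2.imwrite(f"pics/{n}4.png",cv2.resize(im[120:270,220:420],(800,600),interpolation=cv2.INTER_CUBIC)[:,:,::-1])
E
```

```text
[  1.08560822 141.71752433] 2.262967310953637 [-1.3  0.8  0.3 -0.5 -1.  -0.6  0.   0.6]
[  1.08560841 141.71752451] 2.262967310930664 [-1.3  0.8  0.3 -0.5 -1.  -0.6  0.   0.6]
False [688.65763414  47.85751668  63.03681168] [-0.44923561  0.36611265  0.10856047] 14.85
```

View pics/side4.png

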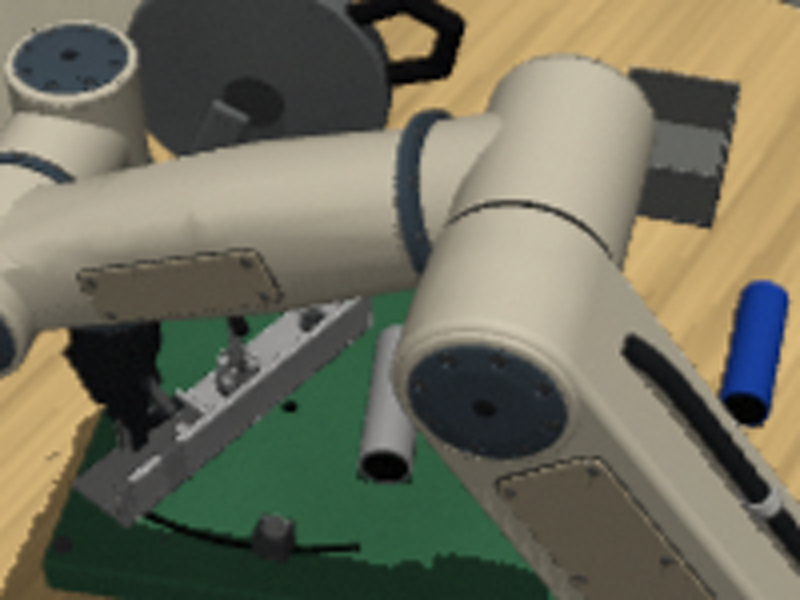

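```bash
python3 - <<'E'
from h import *
t30=np.radians(30)
r=robot.move_linear(list(W(t30,-35,225,62)),speed=25,force_limit=5)
p=np.array(robot.read_tcp_pos());e=(p-W(t30,0,225,62)); a=np.radians(fyaw(t30)); d=e[:2]@[np.cos(a),np.sin(a)]
print(r,"contact d",d,robot.read_ft_force())
f0=np.array(robot.read_ft_force())
for th in np.arange(.49,.16,-.055):
    r=robot.move_linear(list(W(th,d-1,225,62)),rot=[180,0,wrap(fyaw(th)-90)],speed=60,force_limit=28)
    print(round(th,3),r,robot.read_ft_force(),robot.read_clock())
    if r:break
for n in("top","side"):
    im=robot.grab_frame(n);cv2.imwrite(f"pics/{n}5.png",cv2.resize(im[120:270,220:420],(800,600),interpolation=cv2.INTER_CUBIC)[:,:,::-1])
E
```

```text
True contact d -20.35776131622106 [ 1.08494935 -1.03480539  0.62017947]
0.49 False [ 3.37662483 -0.05496377 -1.39819602] 16.2917
0.435 False [ 3.45542551 -0.52386863  0.16016809] 16.65
0.38 False [ 4.15391731 -0.2274081  -0.26280993] 17.0083
0.325 False [3.56376301 0.6017522  0.4206781 ] 17.3667
0.27 False [ 3.37007541  2.59638154 -0.13676987] 17.725
0.215 False [2.16570182 2.91282488 1.38386906] 18.0833
```

View pics/side5.png

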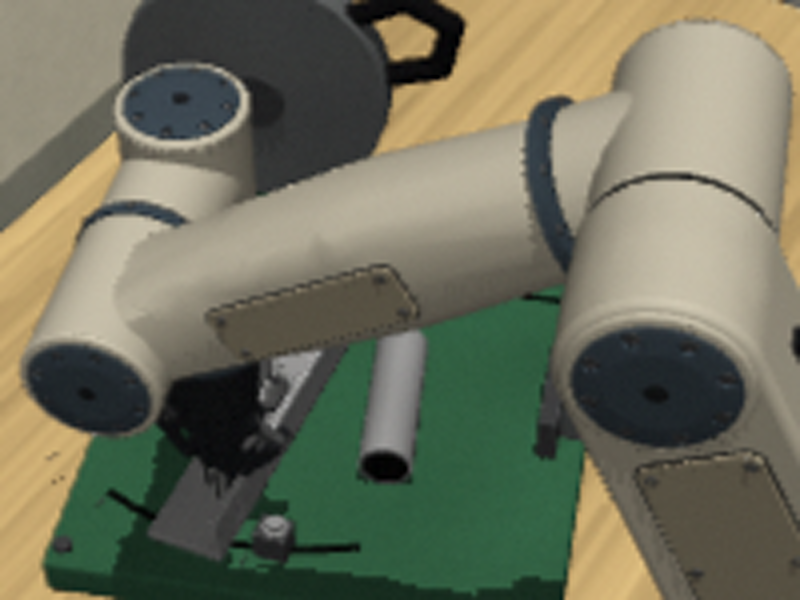

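View pics/top5.png

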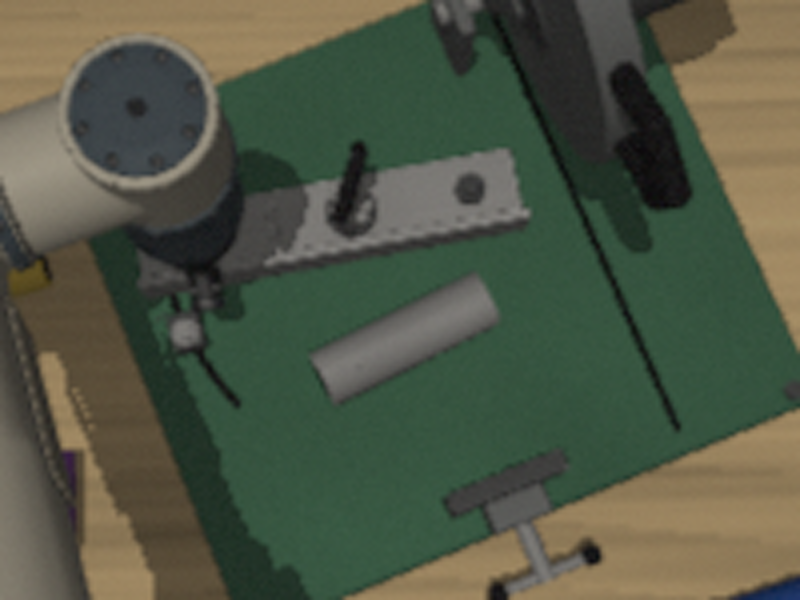

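The fence has swung to about 0.215 rad and the pin is still turned. I'll approach the stop slowly.

```bash
python3 - <<'E'
from h import *
d=-20.36
A=lambda:np.array(robot.read_tcp_pos())
for th in np.arange(.20,.06,-.015):
    r=robot.move_linear(list(W(th,d-1,225,62)),rot=[180,0,wrap(fyaw(th)-90)],speed=25,force_limit=16)
    f=np.array(robot.read_ft_force());a=np.radians(fyaw(th))
    err=(A()-W(th,d-1,225,62))[:2]@[np.cos(a),np.sin(a)]
    print(round(th,3),r,"fx",round(f[:2]@[np.cos(a),np.sin(a)],2),"lag",round(err,2),robot.read_clock())
    if r:break
E
```

```text
0.2 False fx 4.98 lag 0.76 18.4667
0.185 False fx 5.31 lag 0.81 18.75
0.17 False fx 5.36 lag 0.84 19.0333
0.155 False fx 6.16 lag 0.82 19.3167
0.14 False fx 7.05 lag 0.83 19.6
0.125 False fx 6.68 lag 1.31 19.8833
0.11 True fx 1.49 lag 5.06 20.0917
```

```bash
python3 - <<'E'
from h import *
d=-20.36
th=.10
r=robot.move_linear(list(W(th,d-1,225,62)),rot=[180,0,wrap(fyaw(th)-90)],speed=20,force_limit=16)
p=np.array(robot.read_tcp_pos());f=lambda t:(p-W(t,d,225,62))[:2]@[np.cos(np.radians(fyaw(t))),np.sin(np.radians(fyaw(t)))]
from scipy.optimize import brentq
print(r,"theta est",brentq(f,0,.4),robot.read_ft_force(),robot.read_clock())
t=.12
robot.move_linear(list(W(t,20,225,62)),speed=80)
robot.move_linear(list(W(t,20,225,160)),speed=200)
robot.move_linear([420,160,250],speed=300)
print(robot.read_clock())
for n in("top","side"):
    im=robot.grab_frame(n);cv2.imwrite(f"pics/{n}6r.png",im[:,:,::-1]);cv2.imwrite(f"pics/{n}6.png",cv2.resize(im[140:290,220:420],(800,600),interpolation=cv2.INTER_CUBIC)[:,:,::-1])
E
```

```text
True theta est 0.12833746651585187 [1.62454998 1.07708361 0.58671175] 20.4083
22.6167
```

View pics/side6.png

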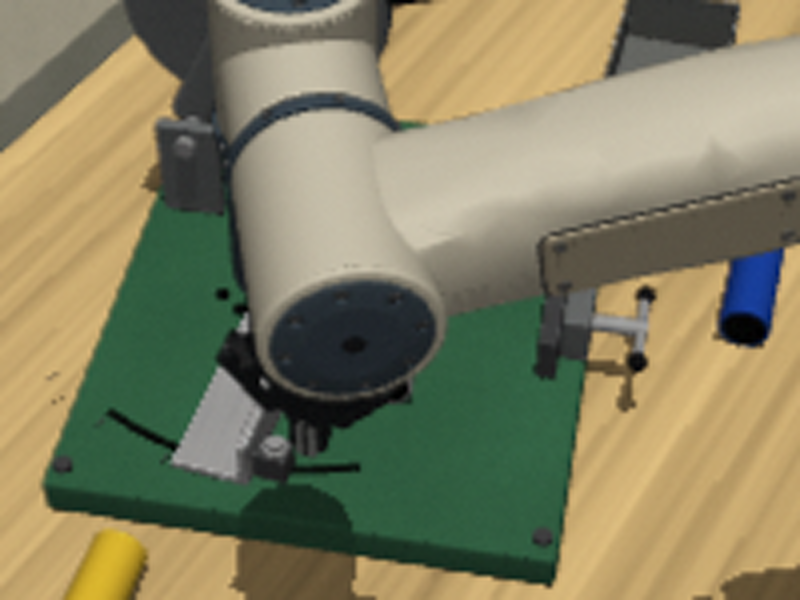

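View pics/top6.png

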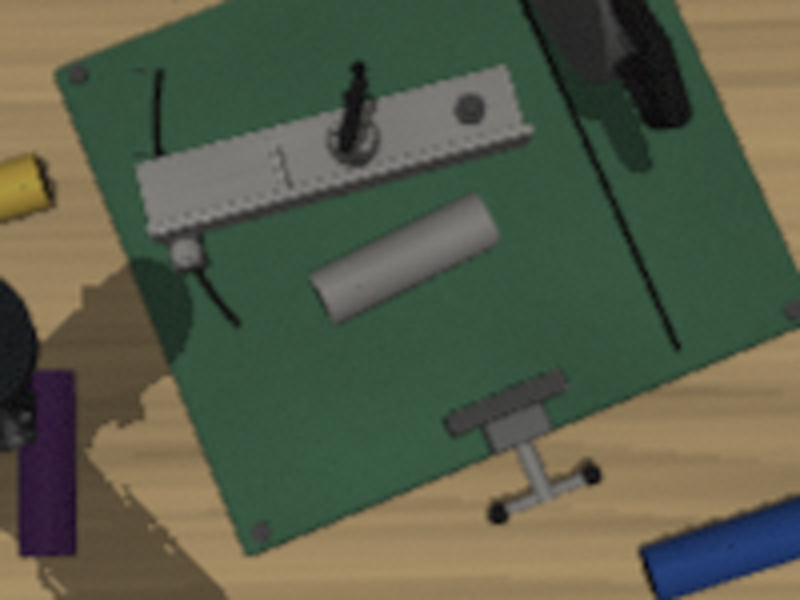

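The pictures show the fence tip touching the stop block at about (186,250) in the top zoom. The block is unmoved and the handle is still turned. Next I'll fit the fence angle from the corners and get ready to roll the tube.

```bash
python3 - <<'E'
from h import *
K=np.load("saw.npy")[3:]
Z=lambda u,v:np.array([(u+.5)/4-.5+220,(v+.5)/4-.5+140])
obs=[(Z(135,165),(30,280,48)),(Z(507,66),(30,-40,48)),(Z(150,235),(-40,280,90)),(Z(533,128),(-40,-40,90))]
o=least_squares(lambda a:np.ravel([proj("top",W(a[0],*P),K[0])[0]-px for px,P in obs]),[.12]);print("theta",o.x,np.round(o.fun,1))
th=.127
R=[180,0,wrap(fyaw(th)+180)]
p=W(th,-178,87,46); print(p,robot.inverse_kinematics(list(p),R))
robot.move_linear(list(p+[0,0,150]),rot=R,speed=250)
robot.move_gripper(68,40)
print(robot.move_linear(list(p),speed=120,force_limit=6),robot.read_tcp_pos(),robot.read_ft_force(),robot.read_clock())
for n in("top","side"):
    im=robot.grab_frame(n);cv2.imwrite(f"pics/{n}7.png",cv2.resize(im[140:290,220:420],(800,600),interpolation=cv2.INTER_CUBIC)[:,:,::-1])
E
```

```text
theta [0.12178998] [ 0.2 -0.2 -0.4 -0.5 -0.   0.2  0.2  0.8]
[ 453.31399944 -131.19997013   46.        ] [ 2.95569535e+00  1.42882698e+01 -2.33381915e+01 -2.54444375e-14
 -5.23735387e+01 -7.92151274e+01]
False [ 453.87583955 -131.24507902   46.62966558] [-0.2930409   0.26128416 -0.06250978] 26.5083
```

View pics/top7.png

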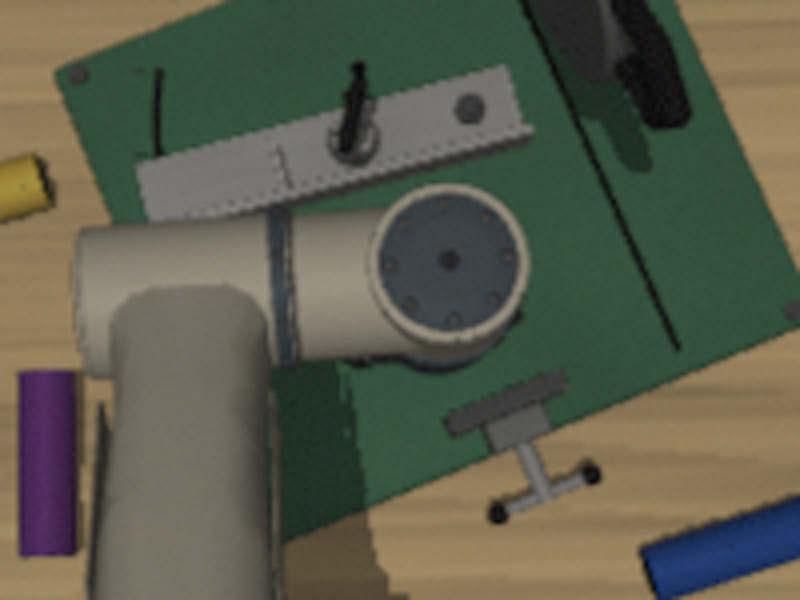

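View pics/side7.png

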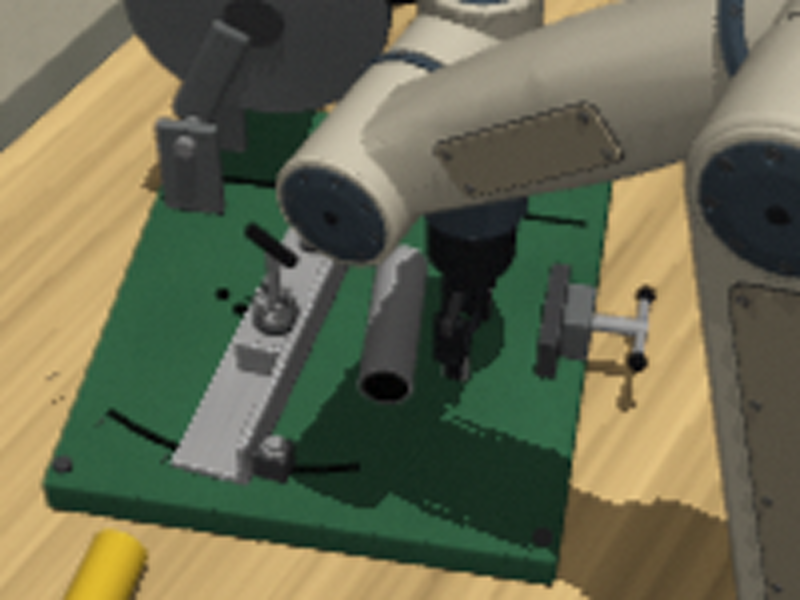

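```bash
python3 - <<'E'
from h import *
th=.125; T=np.load("tube.npy")
loc=T[:2]-SAW[:2]; a=SAW[2]-th
d0=loc@[np.cos(a),np.sin(a)];s0=loc@[-np.sin(a),np.cos(a)];ph0=T[2]-a
print("tube in fence",d0,s0,ph0)
def go(k,extra=0,speed=40,fl=None):
    ph=ph0*(1-k);dc=d0+(-64-d0)*k;off=35-extra
    p=W(th,dc-off*np.cos(ph),s0-off*np.sin(ph),46)
    r=robot.move_linear(list(p),rot=[180,0,wrap(np.degrees(a+ph)+180)],speed=speed,force_limit=fl)
    print(round(k,2),extra,r,np.round(robot.read_tcp_pos()-p,1),np.round(robot.read_ft_force(),1),round(robot.read_clock(),2));return r
go(0,-15,100,8)
for k in(0,.2,.4,.6,.8,.92): 
    if go(k,0,30,12):break
for n in("top","side"):
    im=robot.grab_frame(n);cv2.imwrite(f"pics/{n}8.png",cv2.resize(im[140:290,220:420],(800,600),interpolation=cv2.INTER_CUBIC)[:,:,::-1])
E
```

```text
tube in fence -107.96857487072968 87.24570903989958 0.19626609588431937
0 -15 False [-0.1  0.1  0. ] [-0.7  0.4  0.2] 26.99
0 0 False [-0.   0.1 -0.1] [ 0.3 -0.5 -0.1] 27.64
0.2 0 False [ 0.3  0.1 -0. ] [ 0.7 -0.1  0.2] 28.08
0.4 0 False [ 0.1  0.1 -0.1] [ 0.3 -0.9  0.6] 28.52
0.6 0 False [ 0.2  0.1 -0. ] [-0.4 -0.1 -0.4] 28.97
0.8 0 False [ 0.4  0.2 -0. ] [-2.1 -0.1  0.5] 29.41
0.92 0 False [0.5 0.2 0. ] [-1.1  0.5  0.4] 29.73
```

View pics/side8.png

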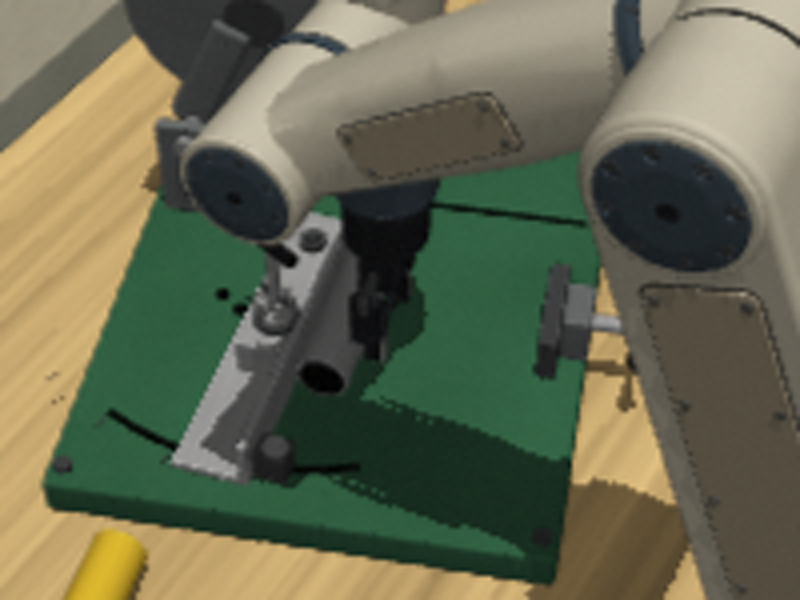

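View pics/top8.png

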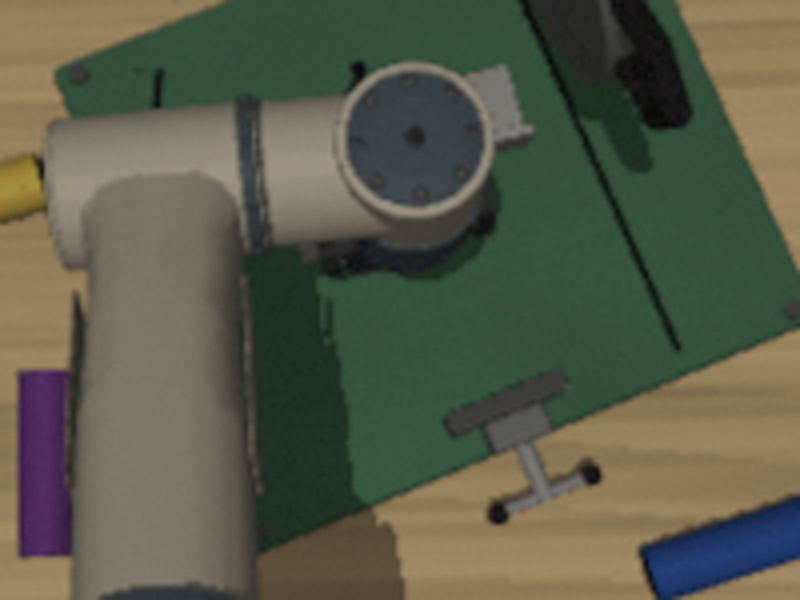

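The tube is nearly against the fence. I'll press it home gently until contact, then back off slowly.

```bash
python3 - <<'E'
from h import *
th=.125; a=SAW[2]-th; s0=87.2; R=[180,0,wrap(np.degrees(a)+180)]
r=robot.move_linear(list(W(th,-88,s0,46)),rot=R,speed=12,force_limit=6)
p=np.array(robot.read_tcp_pos()); print(r,"tool d",(p[:2]-SAW[:2])@[np.cos(a),np.sin(a)],np.round(robot.read_ft_force(),1),robot.read_clock())
robot.dwell(.5)
d=(p[:2]-SAW[:2])@[np.cos(a),np.sin(a)]
robot.move_linear(list(W(th,d-4,s0,46)),speed=8)
robot.move_linear(list(W(th,-170,s0,46)),speed=80)
robot.move_linear(list(W(th,-170,s0,200)),speed=200)
robot.move_pose([300,-150,330],R)
print(robot.read_clock())
for n in("top","side"):
    im=robot.grab_frame(n);cv2.imwrite(f"pics/{n}9.png",cv2.resize(im[140:290,220:420],(800,600),interpolation=cv2.INTER_CUBIC)[:,:,::-1])
E
```

```text
True tool d -101.38178111774896 [ 0.1  0.1 -0.3] 30.325
34.0917
```

View pics/side9.png

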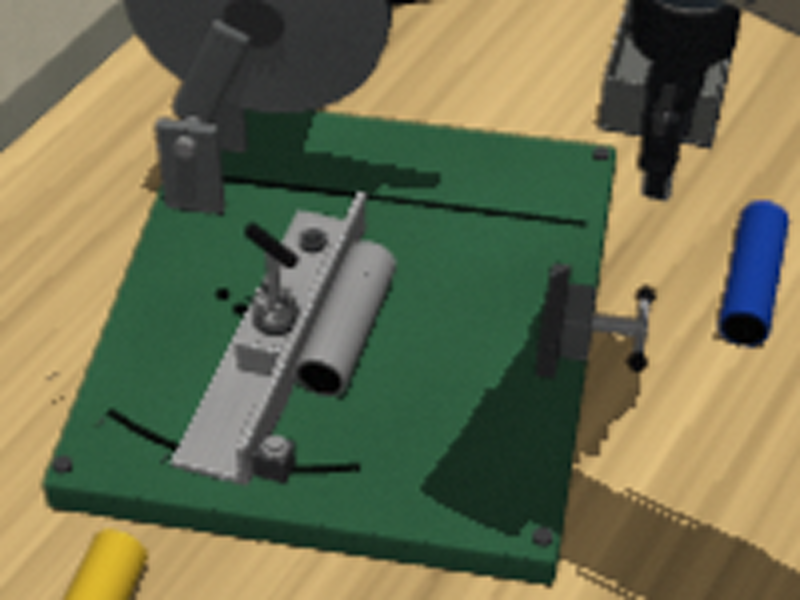

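View pics/top9.png

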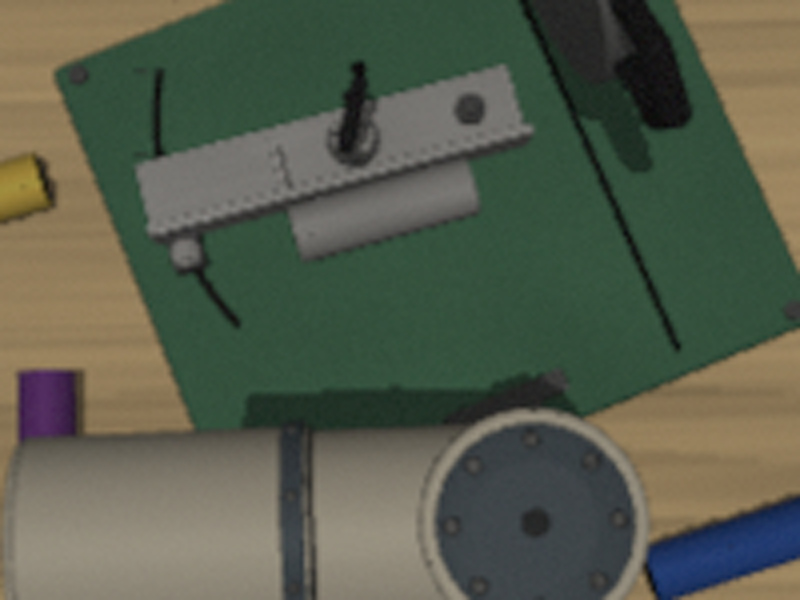

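```bash
cat > chk.py <<'E'
from h import *
K=dict(zip(("top","side"),np.load("saw.npy")[3:]));th=.125
def cyl(d,s,ph):
    a=np.linspace(0,2*np.pi,48);u=np.array([-np.sin(ph),np.cos(ph)]);v=np.array([np.cos(ph),np.sin(ph)])
    return np.array([W(th,*(np.array([d,s])+u*e+v*24*np.cos(b)),64+24*np.sin(b)) for e in(-75,75) for b in a])
M={}
for n in("top","side"):
    robot.grab_frame(n);ref=proj(n,W(th,-64,87,64),K[n])[0]
    b=min(robot.silhouettes(n,"tube"),key=lambda d:np.hypot(*(np.array(d["position"])-ref)))
    m=b["pixels"];ys,xs=np.nonzero(m);print(n,b["p"],b["position"],ref,len(xs))
    if np.hypot(*(np.array(b["position"])-ref))<8:M[n]=cv2.resize(m.astype(np.uint8),(2560,1600),interpolation=cv2.INTER_NEAREST)>0
def mask(n,P):
    m=np.zeros((1600,2560),np.uint8);cv2.fillConvexPoly(m,np.round((cv2.convexHull(proj(n,P,K[n]).astype(np.float32))+.5)*4-.5).astype(np.int32),1)
    L=np.array([W(th,-32 if d else -40,s,z) for d in(0,1) for s in(-40,280) for z in(40,90)])
    o=np.zeros_like(m);cv2.fillConvexPoly(o,np.round((cv2.convexHull(proj(n,L,K[n]).astype(np.float32))+.5)*4-.5).astype(np.int32),1)
    return (m>0) # leg is behind the tube
def cost(t):
    P=cyl(*t);return sum(1-(mask(n,P)&M[n]).sum()/(mask(n,P)|M[n]).sum() for n in M)
x0=np.array([-66,87,0.]);o=minimize(cost,x0,method="Nelder-Mead",options=dict(initial_simplex=[x0,x0+[6,0,0],x0+[0,10,0],x0+[0,0,.05]],xatol=.02,fatol=1e-4,maxiter=120))
print("tube d,s,phi",o.x,o.fun,"at -64:",cost([-64,o.x[1],o.x[2]]))
Z=lambda u,v:np.array([(u+.5)/4-.5+220,(v+.5)/4-.5+140])
# near edge, top view
for d in(-64,-66,-68):
  h=cv2.convexHull(proj("top",cyl(d,o.x[1],0),K["top"]).astype(np.float32))[:,0]
  u=(h-[220,140]+.5)*4; print(d,"near corners zoom",u[u[:,1]>205].round(0).tolist())
print(robot.read_clock())
E
python3 chk.py
```

```text
top 0.61 [315.4, 191.7] [317.02213579 191.18096909] 645
side 0.66 [307.6, 217.4] [306.05362983 217.43352554] 553
tube d,s,phi [-6.52740770e+01  9.35460742e+01  2.29734107e-02] 0.15636026418301507 at -64: 0.18277405663312696
-64 near corners zoom [[479.0, 211.0], [479.0, 212.0], [479.0, 213.0], [478.0, 213.0], [301.0, 261.0], [301.0, 261.0], [301.0, 260.0], [300.0, 259.0], [300.0, 257.0], [299.0, 255.0], [299.0, 252.0], [298.0, 249.0], [297.0, 246.0], [296.0, 242.0], [295.0, 239.0], [294.0, 235.0], [293.0, 231.0], [292.0, 228.0], [291.0, 224.0], [290.0, 220.0], [289.0, 217.0], [288.0, 214.0], [288.0, 212.0], [287.0, 209.0], [286.0, 207.0], [286.0, 206.0], [479.0, 207.0], [479.0, 209.0]]
-66 near corners zoom [[480.0, 214.0], [480.0, 215.0], [479.0, 215.0], [479.0, 216.0], [302.0, 264.0], [302.0, 263.0], [301.0, 262.0], [301.0, 261.0], [300.0, 259.0], [300.0, 257.0], [299.0, 254.0], [298.0, 251.0], [297.0, 248.0], [297.0, 245.0], [296.0, 241.0], [295.0, 237.0], [294.0, 234.0], [293.0, 230.0], [292.0, 226.0], [291.0, 223.0], [290.0, 220.0], [289.0, 217.0], [288.0, 214.0], [288.0, 212.0], [287.0, 210.0], [287.0, 208.0], [286.0, 207.0], [286.0, 207.0], [479.0, 207.0], [479.0, 210.0], [480.0, 212.0]]
-68 near corners zoom [[480.0, 216.0], [480.0, 217.0], [480.0, 218.0], [480.0, 218.0], [302.0, 266.0], [302.0, 266.0], [302.0, 265.0], [302.0, 263.0], [301.0, 261.0], [301.0, 259.0], [300.0, 257.0], [299.0, 254.0], [298.0, 250.0], [297.0, 247.0], [296.0, 243.0], [295.0, 240.0], [294.0, 236.0], [293.0, 232.0], [292.0, 229.0], [291.0, 225.0], [290.0, 222.0], [290.0, 219.0], [289.0, 216.0], [288.0, 214.0], [288.0, 212.0], [287.0, 211.0], [287.0, 210.0], [287.0, 209.0], [479.0, 207.0], [480.0, 209.0], [480.0, 212.0], [480.0, 214.0]]
34.3917
```

```bash
python3 - <<'E'
from h import *
K=np.load("saw.npy")[3:]
im=robot.grab_frame("top")[:,:,::-1]
z=cv2.resize(im[175:215,280:350],None,fx=11,fy=11,interpolation=cv2.INTER_CUBIC)
cv2.imwrite("pics/top10.png",z)
# sub-pixel near edge: gradient along the image column in the tube's span
g=cv2.GaussianBlur(im,(3,3),0).astype(float)
tub=[]
for c in range(298,337,2):
    col=g[185:215,c]; # green-minus-red marks bed
    s=col[:,1]-col[:,2]; r=np.arange(185,215)
    mid=(s.min()+s.max())/2
    k=[i for i in range(len(s)-1) if s[i]<mid<=s[i+1]][-1]
    tub.append((c,r[k]+(mid-s[k])/(s[k+1]-s[k])))
tub=np.array(tub);print(np.polyfit(tub[:,0],tub[:,1],1), np.round(tub[::4],2).tolist())
for th in(.122,.128):
  for d in(-64,-66,-68):
    # near tangent line in image: max row over cylinder points
    pts=[np.concatenate([[proj("top",W(th,d+24*np.cos(b),s,64+24*np.sin(b)),K[0])[0]] for b in np.linspace(2,4.5,60)]) for s in(20,90,160)]
    q=np.array([p[p[:,1].argmax()] for p in pts]); pf=np.polyfit(q[:,0],q[:,1],1)
    print(th,d,pf,"mean resid px",np.mean(tub[:,1]-np.polyval(pf,tub[:,0])))
E
```

```text
[-2.81710817e-01  2.88670894e+02] [[298.0, 204.67], [306.0, 202.5], [314.0, 200.29], [322.0, 197.95], [330.0, 195.69]]
0.122 -64 [-2.73812974e-01  2.85706538e+02] mean resid px 0.46074036716126016
0.122 -66 [-2.73884273e-01  2.86357318e+02] mean resid px -0.16743864556050597
0.122 -68 [-2.73955623e-01  2.87008414e+02] mean resid px -0.795916848448735
0.128 -64 [-2.67430621e-01  2.83507214e+02] mean resid px 0.6368582404133974
0.128 -66 [-2.67500018e-01  2.84156268e+02] mean resid px 0.009802692792503365
0.128 -68 [-2.67569465e-01  2.84805637e+02] mean resid px -0.6175514203349479
```

View pics/top10.png

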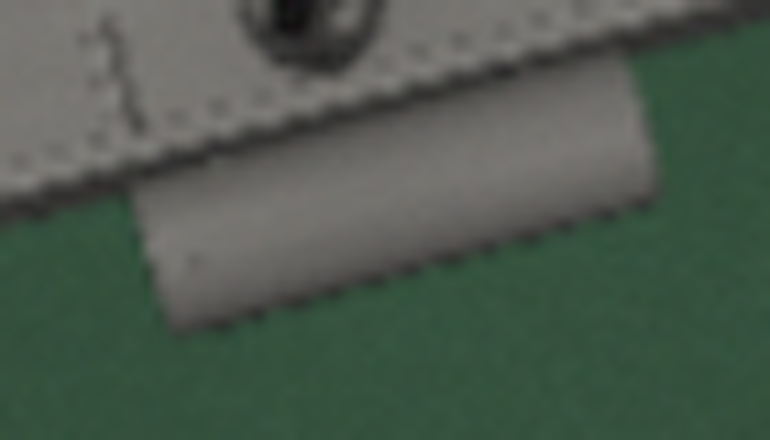

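The measured gap is about 1.5 to 2 mm of the 4 mm allowed, with the tube parallel to within roughly 0.01 rad. There is time left, so I'll give it one more gentle press for margin.

```bash
cat > press.py <<'E'
from h import *
th=.125; a=SAW[2]-th; s0=90; R=[180,0,wrap(np.degrees(a)+180)]
D=lambda:(np.array(robot.read_tcp_pos())[:2]-SAW[:2])@[np.cos(a),np.sin(a)]
robot.move_linear(list(W(th,-150,s0,160)),rot=R,speed=250)
robot.move_linear(list(W(th,-150,s0,46)),speed=150,force_limit=10)
robot.move_linear(list(W(th,-107,s0,46)),speed=60,force_limit=6)
f0=np.array(robot.read_ft_force())
for d in np.arange(-104,-90,1.0):
    r=robot.move_linear(list(W(th,d,s0,46)),speed=6,force_limit=9)
    f=np.array(robot.read_ft_force())-f0; fx=f[:2]@[np.cos(a),np.sin(a)]
    print(d,r,round(D(),2),round(fx,1))
    if r or fx<-7:break
robot.dwell(.3)
robot.move_linear(list(W(th,D()-5,s0,46)),speed=6)
robot.move_linear(list(W(th,-150,s0,46)),speed=60)
robot.move_linear(list(W(th,-150,s0,200)),speed=200)
robot.move_pose([300,-150,330],R)
print(robot.read_clock())
K=np.load("saw.npy")[3:]
im=robot.grab_frame("top")[:,:,::-1];im2=robot.grab_frame("side")[:,:,::-1]
cv2.imwrite("pics/topB.png",cv2.resize(im[140:290,220:420],(800,600),interpolation=cv2.INTER_CUBIC));cv2.imwrite("pics/sideB.png",cv2.resize(im2[140:290,220:420],(800,600),interpolation=cv2.INTER_CUBIC))
g=cv2.GaussianBlur(im,(3,3),0).astype(float);tub=[]
for c in range(298,337,2):
    s=g[185:215,c,1]-g[185:215,c,2];mid=(s.min()+s.max())/2
    k=[i for i in range(29) if s[i]<mid<=s[i+1]][-1];tub.append((c,185+k+(mid-s[k])/(s[k+1]-s[k])))
tub=np.array(tub);print(np.polyfit(tub[:,0],tub[:,1],1),np.round(tub[::4],2).tolist())
E
python3 press.py
```

```text
-104.0 False -104.04 0.1
-103.0 False -102.98 0.2
-102.0 False -102.0 0.4
-101.0 False -101.33 -0.3
-100.0 False -100.52 -4.4
-99.0 False -100.33 -6.6
-98.0 False -100.29 -9.3
44.275
[-2.72934741e-01  2.85624829e+02] [[298.0, 204.35], [306.0, 202.25], [314.0, 199.88], [322.0, 197.79], [330.0, 195.5]]
```

View pics/topB.png

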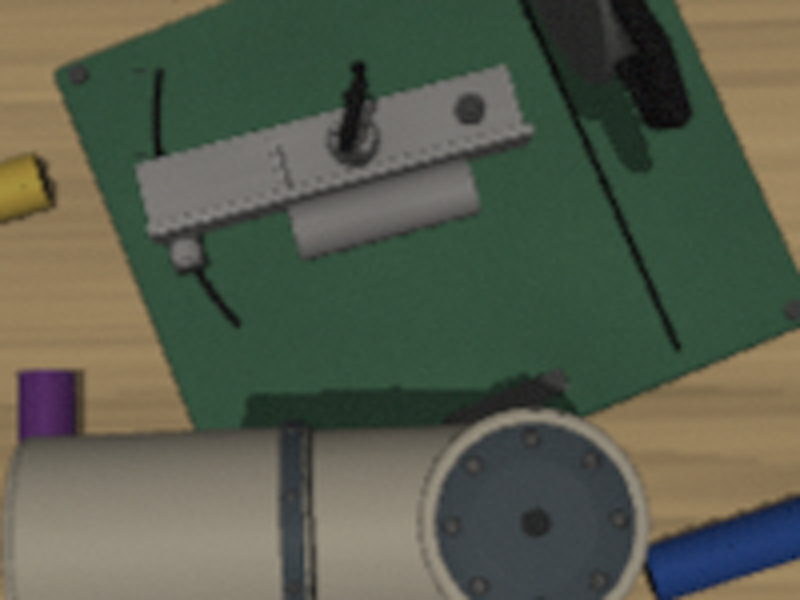

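View pics/sideB.png

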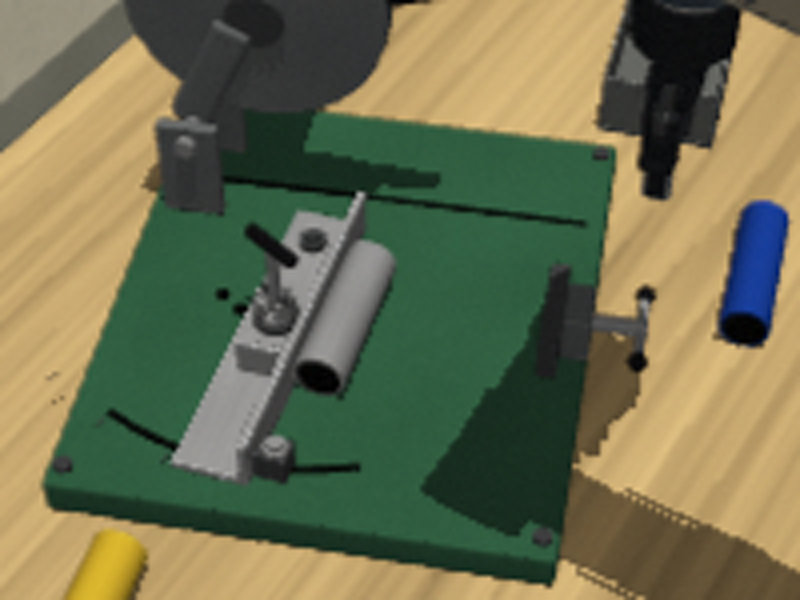

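The tube now lies flush along the fence, the fence is on the stop and the handle is still turned and up. I'll hand in.

```bash
python3 -c "
from station import robot
print(robot.read_clock()); robot.close_job()"
```

```text
44.375
the job is handed in; nothing more can be done
```

I handed the job in at 44.4 s; no verdict was reported.

**What I did**
- **Pin:** I pulled it up, turned the T-handle about 60° and let it down into the notch.
- **Fence:** I pushed it round from behind its upright leg until the force rose at the stop.
- **Tube:** I rolled it to the fence with the open fingers and gave it a second gentle press of about 9 N.

**Last checks**
- **Pin:** after release, the pictures put the handle's turn at about 1.09 rad and the bar at about 142 mm. It should rest at 143 mm and sits at 130 mm when home. In the final picture it still stands turned and up.
- **Fence:** it touches the stop block, which looks unmoved. The force contact gave an angle of 0.128 rad and the picture 0.122 rad. An early estimate from the stop bolt, 0.10 to 0.11 rad, disagreed; I put that down to my guess at the block's size.
- **Tube:** the second press closed about 1 mm and met firm resistance. The picture then put the tube within about 1 mm of touching the fence, parallel to within about 0.01 rad. The outline fit made before that press was rougher, at 1.3 mm and 0.02 rad.
- **Other things on the bench:** I didn't touch the hammer, oil bottle, bin or look-alikes, but I didn't measure their positions again at the end.

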